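# Tap the stoppers home on the rinsed empties

### The job

The rinsed empties are to be put away closed against dust: with a fingertip, gently press the loose stopper fully home, first on the tall brown bottle, then on the short brown bottle, and last on the white ceramic jar, finishing each before starting the next. Only press down on the stoppers: do not lift, tip or shove the bottles or the jar, and leave the cans, the cup and the opener where they are.

Things in the scene. Friction and masses are not known exactly. Their poses are not given: they have to be found in the camera images.
- tall_bottle: tall empty brown glass bottle, loose, upright; 68 mm diameter body, shoulder from 150 mm, slim neck 29 mm, mouth rim 250 mm above its base, about 0.4 kg. Origin: centre of its underside, z up
- short_bottle: short empty brown glass bottle, loose, upright; 68 mm diameter body, shoulder from 80 mm, slim neck 29 mm, mouth rim 170 mm above its base, about 0.3 kg. Origin: centre of its underside, z up
- jar: squat white ceramic jar without handle, loose, upright; 94 mm diameter, mouth rim 105 mm above its base, about 0.55 kg. Origin: centre of its underside, z up
- can_low: bystander: lower one of two stacked empty aluminium cans, 66 mm diameter, 115 mm high. Origin: centre of its underside
- can_high: bystander: upper one of the two stacked empty cans, same size. Origin: centre of its underside
- cup: bystander: white ceramic cup with a handle and an open mouth, 80 mm diameter, 85 mm high. Origin: centre of its underside
- opener: bystander: flat steel bottle opener lying on the top, 140 mm long along its x, 35 mm wide, 7 mm thick. Origin: near its middle, on its underside
- crate: empty yellow plastic crate, fixed, 240 mm (its x) by 320 mm (its y) by 140 mm high, to the robot's right. Origin: centre of its underside
- tall_bottle_stopper_top (a point): centre of the flat top of the tall bottle's stopper, a pale wooden disc of 32 mm diameter, 14 mm thick, on a cork shank; it moves with the stopper. Home, it is 14 mm above the mouth rim
- tall_bottle_stopper (a joint): how far the tall bottle's stopper is pressed in, m: 0 = standing 14 mm proud, 0.014 = fully home, disc resting on the rim (a firm stop). It starts at 0 to 0.005, takes about 3 N straight down to slide and stays where it is left
- short_bottle_stopper_top (a point): centre of the flat top of the short bottle's stopper, a pale wooden disc of 32 mm diameter, 14 mm thick, on a cork shank; it moves with the stopper. Home, it is 14 mm above the mouth rim
- short_bottle_stopper (a joint): how far the short bottle's stopper is pressed in, m: 0 = standing 14 mm proud, 0.014 = fully home, disc resting on the rim (a firm stop). It starts at 0 to 0.005, takes about 3 N straight down to slide and stays where it is left
- jar_stopper_top (a point): centre of the flat top of the jar's stopper, a pale wooden disc of 64 mm diameter, 14 mm thick, on a cork shank; it moves with the stopper. Home, it is 14 mm above the mouth rim
- jar_stopper (a joint): how far the jar's stopper is pressed in, m: 0 = standing 14 mm proud, 0.014 = fully home, disc resting on the rim (a firm stop). It starts at 0 to 0.005, takes about 3 N straight down to slide and stays where it is left
Not all that is in view belongs to the job. Leave any green or purple look-alike of the short_bottle alone.

How it is judged:
By the outcome, as a careful person would: the job done as asked, in the order asked, and still so for the second after the job is handed in, with the robot touching nothing.
It also fails if it takes over 48 s, if anything falls off the work surface, if the arm or the gripper's body presses on something with over 40 N, if the wrist force passes 120 N, or if a joint passes its speed limit or range.

### The arm

A 7-joint arm with a two-finger parallel gripper is mounted at the origin on the work surface. World frame = base frame: x ahead of the robot, y to its left, z up, the work surface at z = 0. Lengths are in m, angles in rad, forces in N, time in s.
With the tool pointing down it reaches from about 0.425 to 0.875 m from the base axis. Payload 8.4 kg.
Tool frame: the origin (TCP) lies between the finger pads; the fingertips stand 22 mm ahead of it and the grasp point (between the pads) lies 3 mm ahead of it (finger_overhang is the distance from the TCP to the fingertips, in m); z points along the fingers, y is the direction in which the jaws open and shut (so a half turn about z gives the same grasp; the last joint's range is limited). The gripper opens to 87 mm and grips with 3 to 60 N. Pads are 19 mm wide; open, the fingers measure 117 mm over their backs; the gripper's body (75 mm by 190 mm) begins 51 mm behind the grasp point.
Start: joints at [-1.271, 0.333, 0.04, 1.465, -0.013, 1.343, -0.059], TCP at [0.252, 0.599, 0.245] pointing down, gripper open.
Joint ranges: [-2.58, 2.58], [-0.38, 2.09], [-1.3, 1.39], [0.25, 2.4], [-1.5, 4.64], [0.08, 2.09], [-2.65, 2.65]. Speed limits (rad/s): [2.22, 2.22, 2.79, 2.79, 3.14, 3.14, 3.14].

### API

Orientations are given as a unit quaternion [w, x, y, z].
In Python, from bench import read_state, grab_frame, get_calibration, close_job, find_in, mark_of, finger_overhang gives the robot as it stands. The module is installed in compiled form; this text tells all that it offers.
- The arm moves only by the tool step_arm, never from a script. Its argument "steps" is a list that holds one entry, the list of rows, each a list of 5 numbers: the opening, from 0 (shut) to 1 (fully open), then the shift along the world's x, y, z in mm, then the turn about the world's z in rad. A call has 1 to 5 rows; each row shifts and turns the commanded pose from where the row before left it; what a row does not reach is not made up. A row lasts 1/10 s, in which the tool goes at most 50 mm and 8.59 degrees, less where a joint would pass 70% of its speed; a pose out of reach is approached as far as the arm can. A call with a gripper value outside its range is refused whole. The fingers move at their own pace and stop on an object; "squeeze" is the grip in N (left out, the last holds). Time passes only in rows, so rows that do not move let the fingers close. It gives the time, the measured TCP pose, the force and the opening at its end, in the units of the state.
- read_state(): the state, without advancing time (a new reading comes with each control period).
- grab_frame(name): name is "scene" or "top" or "wrist"; returns the picture (420x560x3 uint8, red, green, blue); there is no depth.
- get_calibration(name): a dict with "camera_matrix" (3x3 intrinsics, pixels), "T" (4x4, takes a point from camera to world coordinates). Camera axes: x right, y down, z forward; pixel columns grow to the right and rows downward; lengths in m; the calibration is good to about 2 mm. A picture is of the moment at which its call begins: read the wrist's pose just before it. get_calibration takes no time and is no camera call; for the wrist camera it gives the pose at the moment of the call.
- close_job(): hands the job in, once; it reports no verdict.
Trained networks look in the newest picture that a camera, given by its name, has taken for a name from the list of things; names that differ only in an ending like _2 or _b are one class to them, and where a whole thing is asked for, a point or a joint stands for the part that bears it (a point fixed in the world has none). Each returns a list of dicts, best first, with "confidence" (0 to 1); they miss things now and then, are a little off and sometimes report something else, mostly with a low value. They report only what shows in the picture. A call takes as long as a camera call. They do not tell look-alikes from the thing itself.
- find_in(camera, label): "rect" ([left, top, right, bottom] in pixels, round what is visible of it).
- mark_of(camera, label): "uv" ([column, row] in pixels: a listed point, or the origin of a listed thing).
The state is a dict: "time_s": time; "joint_pos": joint angles; "qd": joint speeds; "effort": joint torques, N m; "tcp_pos": TCP position; "eef_rot": TCP orientation; "ft_force": force on the tool from outside, world axes, zero at the start; "wrist_torque": the same for the moment, N m; "finger_gap": opening from 0.0 (shut) to 1.0 (fully open).
Only numpy, scipy, OpenCV 4.12 (cv2) and the standard library are available. Lean on these libraries where they do the work, as an engineer would, in place of code of your own. Each camera call takes 0.05 s, during which the arm holds its last target. There are 200 camera calls.

## Working session

There is one attempt and no reset: what is moved stays moved. The work goes in short steps, Python scripts to look and compute and a tool call to move; the robot and the scene stay as the last step left them, time stands still between calls to the robot, and variables do not carry over. Pictures are saved under pics/ and viewed, about 8 in all and at most 12, crops included, and the job is handed in when it is done.

Besides the shell and the picture viewer there is one more tool, called after ">>>" as name(argument=value, ...) on one line, values as JSON. step_arm: Moves the arm, as the interface text tells. Its arguments: {"type":"object","properties":{"steps":{"type":"array"},"squeeze":{"type":"number"}},"required":["steps"]}

```bash
mkdir -p pics; cat > h.py <<'E'
import numpy as np,cv2
from bench import *
def save(c,n):
    im=grab_frame(c); cv2.imwrite('pics/'+n,im[:,:,::-1]); return im
def ray(c,uv):
    k=get_calibration(c);K=np.array(k["camera_matrix"]);T=np.array(k["T"])
    d=T[:3,:3]@np.linalg.solve(K,[uv[0],uv[1],1]);return T[:3,3],d/np.linalg.norm(d)
def atz(c,uv,z):
    o,d=ray(c,uv);return o+d*(z-o[2])/d[2]
def tri(a,b):
    A=[];B=[]
    for o,d in(a,b):
        P=np.eye(3)-np.outer(d,d);A.append(P);B.append(P@o)
    p=np.linalg.lstsq(np.vstack(A),np.hstack(B),rcond=None)[0]
    return p,[float(np.linalg.norm(P@(p-o))) for P,(o,d) in zip(A,(a,b))]
E
python3 - <<'E'
from h import *
np.set_printoptions(precision=3,suppress=True)
s=read_state();print(s["time_s"],s["tcp_pos"],s["eef_rot"],s["ft_force"],finger_overhang)
a=save("scene","s0.png");b=save("top","t0.png")
cv2.imwrite("pics/st0.png",np.vstack([a,b])[:,:,::-1]) if 0 else None
for c in("scene","top"):
    print(c,get_calibration(c)["T"][:3])
    for n in("tall_bottle_stopper_top","short_bottle_stopper_top","jar_stopper_top"):
        print(n,[(np.round(m["uv"],1),round(m["confidence"],2)) for m in mark_of(c,n)])
    for n in ("can_high","cup","crate","short_bottle","jar"):
        print(n,[(np.round(m["rect"]),round(m["confidence"],2)) for m in find_in(c,n)])
E
```

```text
0.0 [0.252 0.599 0.244] [-0.     0.198  0.98  -0.001] [ 0.089 -0.146 -0.109] 0.022
scene [[ 0.398  0.56  -0.726  1.471]
 [ 0.917 -0.253  0.308 -0.439]
 [-0.012 -0.789 -0.615  0.931]]
tall_bottle_stopper_top [(array([217.2, 174.1]), 0.5)]
short_bottle_stopper_top [(array([348.8, 193.1]), 0.64), (array([272.6, 168.3]), 0.6), (array([260.3, 213.4]), 0.57), (array([237.5, 174.3]), 0.41)]
jar_stopper_top [(array([334. , 179.3]), 0.71), (array([295.7, 187. ]), 0.49)]
can_high [(array([413., 154., 441., 198.]), 0.74), (array([291., 187., 303., 198.]), 0.61)]
cup [(array([341., 247., 380., 287.]), 0.89)]
crate [(array([  0., 232., 163., 367.]), 0.72), (array([322., 174., 348., 190.]), 0.36)]
short_bottle [(array([264., 168., 285., 229.]), 0.97), (array([328., 188., 355., 252.]), 0.94), (array([234., 169., 253., 231.]), 0.93), (array([284., 189., 309., 252.]), 0.59), (array([251., 217., 274., 279.]), 0.56)]
jar [(array([321., 173., 345., 223.]), 0.79), (array([210., 172., 233., 265.]), 0.57)]
top [[ 0.    -0.999  0.054  0.506]
 [-1.    -0.001 -0.004 -0.054]
 [ 0.004 -0.054 -0.999  1.383]]
tall_bottle_stopper_top [(array([140.6, 195.7]), 0.54), (array([329.6, 230. ]), 0.52)]
short_bottle_stopper_top [(array([265.3, 259.8]), 0.53), (array([292.6, 270.2]), 0.47), (array([217.2, 201.9]), 0.46), (array([301.6, 196.7]), 0.42), (array([257.8, 220.8]), 0.4)]
jar_stopper_top [(array([206.9, 239.9]), 0.74)]
can_high [(array([117., 185., 152., 209.]), 0.97), (array([196., 231., 227., 257.]), 0.25)]
cup [(array([219., 154., 245., 181.]), 0.9)]
crate [(array([371., 168., 488., 256.]), 0.65)]
short_bottle [(array([256., 247., 276., 267.]), 0.82), (array([246., 209., 268., 231.]), 0.72), (array([211., 194., 234., 216.]), 0.71), (array([282., 255., 301., 276.]), 0.55), (array([286., 192., 311., 210.]), 0.52), (array([274., 172., 313., 188.]), 0.18)]
jar []
```

View pics/s0.png

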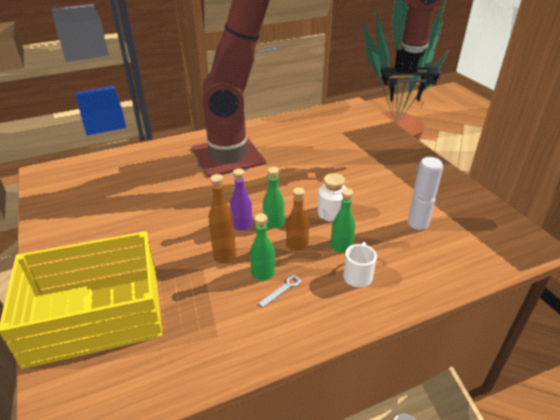

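View pics/t0.png

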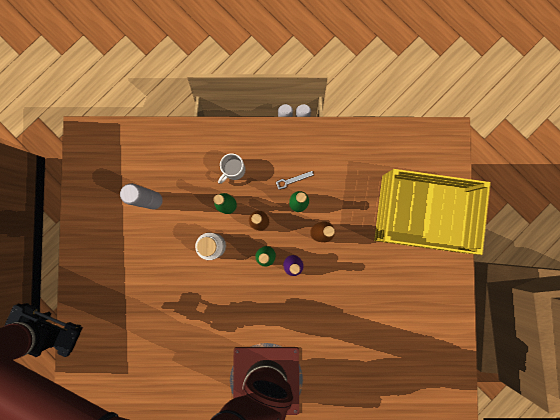

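The scene view shows the tall brown stopper near (217,181), the short brown one near (299,194) and the jar lid near (334,181). In the top view they are at about (329,231), (258,220) and (207,243). The green and purple look-alikes stand in between.

```bash
python3 - <<'E'
from h import *
np.set_printoptions(precision=4,suppress=True)
S=cv2.imread('pics/s0.png');T=cv2.imread('pics/t0.png')
def crop(im,x,y,r,f): return cv2.resize(im[y-r:y+r,x-r:x+r],None,fx=f,fy=f,interpolation=cv2.INTER_CUBIC)
row=lambda im,ps:np.hstack([crop(im,x,y,16,8) for x,y in ps])
cv2.imwrite('pics/c0.png',np.vstack([row(S,[(217,182),(299,194),(334,182)]),row(T,[(329,231),(258,220),(207,245)])]))
for n,a,b,zh in(("tall",(217.2,180),(329.6,230.5),.274),("short",(299,191.5),(258,220.8),.194),("jar",(334.5,180.5),(207,242),.128)):
    print(n,tri(ray("scene",a),ray("top",b)),atz("top",b,zh),atz("scene",a,zh))
for g in((301,197),(217,201),(265,259)): print("green",atz("top",g,.18)[:2])
print("purple",atz("top",(293,269),.18)[:2],"can",atz("top",(129,194),.23)[:2])
E
```

```text
tall (array([ 0.5235, -0.1927,  0.2679]), [0.0020444325508492027, 0.002044432550849137]) [ 0.5228 -0.1939  0.274 ] [ 0.5333 -0.1932  0.274 ]
short (array([0.5562, 0.0236, 0.1878]), [0.004586675684634163, 0.004586675684633829]) [0.5541 0.019  0.194 ] [0.5653 0.0241 0.194 ]
jar (array([0.4865, 0.1869, 0.1349]), [0.001824963389974204, 0.0018249633899742445]) [0.4872 0.1899 0.128 ] [0.4775 0.1904 0.128 ]
green [ 0.6301 -0.1159]
green [0.6172 0.1497]
green [ 0.4348 -0.0025]
purple [ 0.4036 -0.0903] can [0.6337 0.4079]
```

View pics/c0.png

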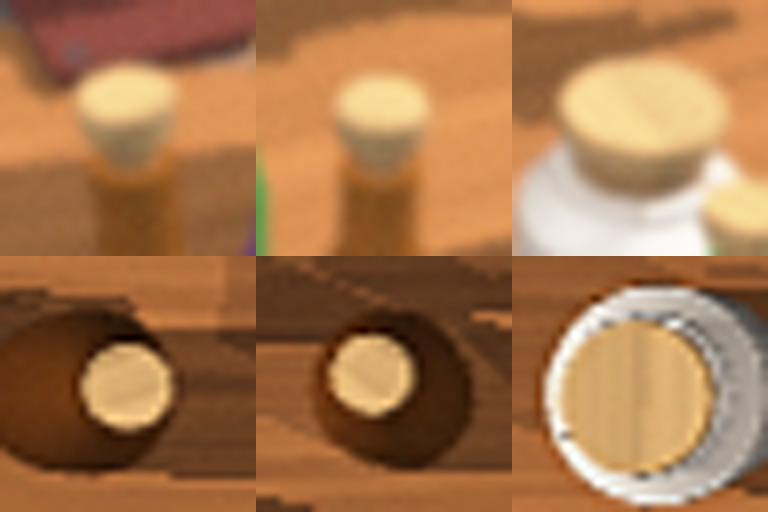

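The crops show the three pale stopper discs clearly. I'll read off the disc centres and triangulate them again.

```bash
python3 - <<'E'
from h import *
np.set_printoptions(precision=4,suppress=True)
for n,a,b,zh in(("tall",(216.4,177.4),(328.4,230.9),.275),("short",(298.4,190.4),(255.9,218.4),.195),("jar",(333.8,178.7),(206.2,246.2),.13)):
    print(n,tri(ray("scene",a),ray("top",b)),atz("top",b,zh),atz("scene",a,zh))
E
```

```text
tall (array([ 0.5214, -0.1909,  0.274 ]), [0.0005344758330035652, 0.0005344758330039245]) [ 0.5216 -0.1903  0.275 ] [ 0.5227 -0.1918  0.275 ]
short (array([0.5613, 0.0249, 0.1949]), [0.0006553544349550557, 0.000655354434954562]) [0.5615 0.0255 0.195 ] [0.5613 0.0242 0.195 ]
jar (array([0.4732, 0.1909, 0.132 ]), [0.0007240566058824984, 0.0007240566058819267]) [0.4735 0.192  0.13  ] [0.4706 0.1918 0.13  ]
```

>>> step_arm(steps=[[[0,0,0,50,0],[0,0,0,50,0],[0,20,-30,0,0],[0,25,-38,0,0],[0,25,-38,0,0]]], squeeze=10)

```text
time_s: 1.4
tcp_pos: [0.3229, 0.492, 0.3448]
eef_rot: [0.0, 0.198, 0.98, 0.0]
ft_force: [1.6, 0.7, -0.0]
finger_gap: 0.634
```

>>> step_arm(steps=[[[0,25,-38,0,0],[0,25,-38,0,0],[0,25,-38,0,0],[0,25,-38,0,0],[0,20,-40,0,0]]])

```text
time_s: 1.9
tcp_pos: [0.4434, 0.2992, 0.3447]
eef_rot: [0.0, 0.198, 0.98, 0.0]
ft_force: [0.1, 0.2, 0.5]
finger_gap: 0.169
```

>>> step_arm(steps=[[[0,10,-45,0,0],[0,10,-45,0,0],[0,10,-45,0,0],[0,10,-45,0,0],[0,10,-45,0,0]]])

```text
time_s: 2.4
tcp_pos: [0.4925, 0.074, 0.3449]
eef_rot: [0.0, 0.198, 0.98, 0.0]
ft_force: [0.7, -0.2, -0.2]
finger_gap: 0.007
```

>>> step_arm(steps=[[[0,5,-45,0,0],[0,5,-45,0,0],[0,5,-45,0,0],[0,5,-45,0,0],[0,5,-40,0,0]]])

```text
time_s: 2.9
tcp_pos: [0.5171, -0.1465, 0.345]
eef_rot: [0.001, 0.199, 0.98, 0.0]
ft_force: [1.4, -0.1, -0.2]
finger_gap: 0.003
```

>>> step_arm(steps=[[[0,3,-30,0,0],[0,0,-13,0,0],[0,0,0,0,0],[0,0,0,0,0]]])

```text
time_s: 3.3
tcp_pos: [0.5205, -0.1864, 0.3445]
eef_rot: [-0.0, 0.198, 0.98, 0.0]
ft_force: [0.4, 1.0, 0.3]
finger_gap: 0.004
```

```bash
python3 - <<'E'
from h import *
im=save("wrist","w0.png")
np.set_printoptions(precision=4,suppress=True)
print(read_state()["tcp_pos"],read_state()["ft_force"])
for n in("tall_bottle_stopper_top","short_bottle_stopper_top"):
  for m in mark_of("wrist",n): print(n,m,atz("wrist",m["uv"],.275 if n[0]=='t' else .195))
E
```

```text
[ 0.5206 -0.1858  0.3445] [0.7132 0.4711 0.0433]
tall_bottle_stopper_top {'uv': [273.1, 232.5], 'confidence': 0.63} [ 0.52   -0.1899  0.275 ]
short_bottle_stopper_top {'uv': [445.9, 33.2], 'confidence': 0.78} [0.4384 0.0023 0.195 ]
short_bottle_stopper_top {'uv': [500.2, 157.4], 'confidence': 0.75} [0.5609 0.0244 0.195 ]
short_bottle_stopper_top {'uv': [327.6, 43.1], 'confidence': 0.67} [ 0.4068 -0.0928  0.195 ]
short_bottle_stopper_top {'uv': [383.9, 270.8], 'confidence': 0.58} [ 0.6327 -0.1122  0.195 ]
```

View pics/w0.png

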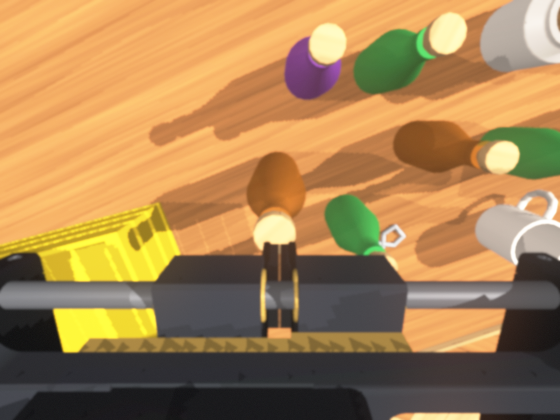

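The wrist picture shows the tall brown stopper at (274,233), just in front of the shut fingers. The network mark puts it at (0.520, -0.190), which agrees with the triangulation. Next I descend in small steps.

>>> step_arm(steps=[[[0,0,-4,0,0],[0,0,0,-20,0],[0,0,0,-15,0],[0,0,0,-5,0],[0,0,0,0,0]]])

```text
time_s: 3.95
tcp_pos: [0.5201, -0.1907, 0.3038]
eef_rot: [-0.001, 0.198, 0.98, -0.0]
ft_force: [0.9, 0.4, 0.7]
finger_gap: 0.005
```

>>> step_arm(steps=[[[0,0,0,-3,0],[0,0,0,-2,0],[0,0,0,-2,0],[0,0,0,-2,0],[0,0,0,0,0]]])

```text
time_s: 4.45
tcp_pos: [0.5205, -0.191, 0.2956]
eef_rot: [0.0, 0.198, 0.98, 0.0]
ft_force: [-0.2, 0.2, 1.1]
finger_gap: 0.002
```

>>> step_arm(steps=[[[0,0,0,-2,0],[0,0,0,-2,0],[0,0,0,-2,0],[0,0,0,0,0]]])

```text
time_s: 4.85
tcp_pos: [0.5203, -0.191, 0.2892]
eef_rot: [-0.0, 0.198, 0.98, -0.0]
ft_force: [0.0, -0.0, -0.2]
finger_gap: 0.002
```

>>> step_arm(steps=[[[0,0,0,-1,0],[0,0,0,-1,0],[0,0,0,0,0]]])

```text
time_s: 5.15
tcp_pos: [0.5203, -0.191, 0.2874]
eef_rot: [-0.0, 0.198, 0.98, -0.0]
ft_force: [-0.2, -1.1, 0.8]
finger_gap: 0.006
```

>>> step_arm(steps=[[[0,0,0,-1,0]]])

```text
time_s: 5.25
tcp_pos: [0.5204, -0.191, 0.2866]
eef_rot: [0.0, 0.198, 0.98, 0.0]
ft_force: [-1.0, 0.6, 3.3]
finger_gap: 0.004
```

```bash
python3 - <<'E'
from h import *
S=save("scene","s1.png");T=save("top","t1.png");W=save("wrist","w1.png")
c=cv2.resize(S[158:208,190:240],(400,400),interpolation=2);w=cv2.resize(W[150:350,180:380],(400,400))
cv2.imwrite('pics/c1.png',np.hstack([c,w])[:,:,::-1])
print(read_state()["ft_force"],read_state()["tcp_pos"])
E
```

```text
[-0.64045629 -0.03465002  1.96459042] [ 0.52035296 -0.19100972  0.28648639]
```

View pics/c1.png

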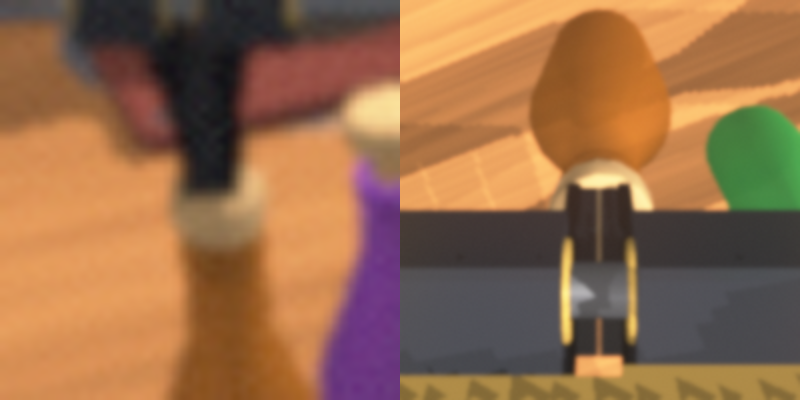

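The scene crop shows the fingertips on the disc, which now sits on the neck, and the bottle is upright. I'll press on to the firm stop.

>>> step_arm(steps=[[[0,0,0,-1,0],[0,0,0,0,0]]])

```text
time_s: 5.6
tcp_pos: [0.5208, -0.1912, 0.2865]
eef_rot: [0.001, 0.198, 0.98, 0.0]
ft_force: [-1.3, 0.8, 9.1]
finger_gap: 0.004
```

>>> step_arm(steps=[[[0,0,0,-1,0],[0,0,0,0,0]]])

```text
time_s: 5.8
tcp_pos: [0.5213, -0.1914, 0.2865]
eef_rot: [0.002, 0.198, 0.98, 0.0]
ft_force: [-2.2, 0.1, 14.9]
finger_gap: 0.003
```

The tall stopper is home: z stays at 0.2865 while the force rises to 15 N. I'll lift and go on to the short bottle.

>>> step_arm(steps=[[[0,0,0,3,0],[0,0,0,20,0],[0,0,0,25,0],[0,8,40,0,0],[0,8,45,0,0]]])

```text
time_s: 6.3
tcp_pos: [0.5363, -0.1069, 0.3331]
eef_rot: [0.001, 0.2, 0.98, -0.0]
ft_force: [1.2, 0.6, -1.2]
finger_gap: 0.011
```

>>> step_arm(steps=[[[0,8,45,0,0],[0,8,45,0,0],[0,8,30,0,0],[0,1,11,0,0],[0,0,0,0,0]]])

```text
time_s: 6.8
tcp_pos: [0.5613, 0.0267, 0.3318]
eef_rot: [-0.001, 0.197, 0.98, -0.0]
ft_force: [0.1, -0.4, -0.4]
finger_gap: 0.007
```

```bash
python3 - <<'E'
from h import *
np.set_printoptions(precision=4,suppress=True)
S=save("scene","s2.png");T=save("top","t2.png");W=save("wrist","w2.png")
for m in mark_of("wrist","short_bottle_stopper_top"): print(m,atz("wrist",m["uv"],.195))
c=cv2.resize(S[158:208,190:240],(400,400),interpolation=2);w=cv2.resize(W,(533,400))
cv2.imwrite('pics/c2.png',np.hstack([c,w[:,66:466]])[:,:,::-1])
print(read_state()["tcp_pos"])
E
```

```text
{'uv': [421.8, 220.0], 'confidence': 0.97} [0.6282 0.1436 0.195 ]
{'uv': [280.3, 205.8], 'confidence': 0.94} [0.5619 0.0238 0.195 ]
{'uv': [81.8, 97.7], 'confidence': 0.91} [ 0.4065 -0.0954  0.195 ]
{'uv': [198.3, 87.8], 'confidence': 0.61} [0.4385 0.0003 0.195 ]
[0.5613 0.0228 0.3327]
```

View pics/c2.png

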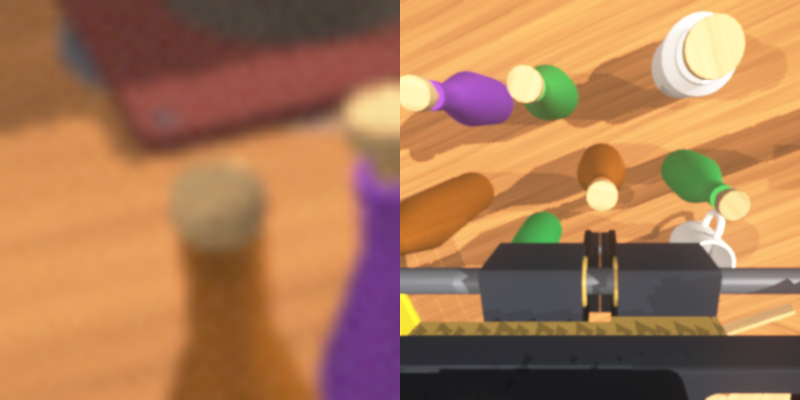

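The tall stopper sits flush on its rim and the bottle stands where it was. The short brown stopper is straight ahead of the fingers, at (0.5615, 0.024).

>>> step_arm(steps=[[[0,0,1.5,-30,0],[0,0,0,-40,0],[0,0,0,-25,0],[0,0,0,-11,0],[0,0,0,0,0]]])

```text
time_s: 7.5
tcp_pos: [0.5608, 0.0253, 0.2258]
eef_rot: [-0.001, 0.199, 0.98, -0.0]
ft_force: [-0.6, 0.1, 0.6]
finger_gap: 0.007
```

>>> step_arm(steps=[[[0,0,0,-2,0],[0,0,0,-2,0],[0,0,0,-2,0],[0,0,0,-2,0],[0,0,0,-2,0]]])

```text
time_s: 8.0
tcp_pos: [0.5617, 0.0265, 0.2169]
eef_rot: [0.0, 0.198, 0.98, 0.0]
ft_force: [-0.6, -0.8, 2.3]
finger_gap: 0.006
```

>>> step_arm(steps=[[[0,0,0,-2,0],[0,0,0,-2,0],[0,0,0,-2,0],[0,0,0,-2,0],[0,0,0,0,0]]])

```text
time_s: 8.5
tcp_pos: [0.5613, 0.0264, 0.2082]
eef_rot: [-0.0, 0.198, 0.98, -0.0]
ft_force: [0.9, 0.1, 1.0]
finger_gap: 0.009
```

>>> step_arm(steps=[[[0,0,0,-1,0],[0,0,0,-1,0],[0,0,0,-1,0],[0,0,0,0,0]]])

```text
time_s: 8.9
tcp_pos: [0.5619, 0.0265, 0.2065]
eef_rot: [0.001, 0.198, 0.98, 0.0]
ft_force: [-2.2, -0.0, 10.2]
finger_gap: 0.007
```

>>> step_arm(steps=[[[0,0,0,-1,0],[0,0,0,0,0]]])

```text
time_s: 9.1
tcp_pos: [0.5624, 0.0265, 0.2065]
eef_rot: [0.001, 0.198, 0.98, 0.001]
ft_force: [-3.8, 0.7, 16.6]
finger_gap: 0.007
```

The short stopper is home: z stays at 0.2065 while the force rises to 16.6 N. Next is the jar.

>>> step_arm(steps=[[[0,0,0,3,0],[0,0,0,30,0],[0,0,0,50,0],[0,-22,41,0,0],[0,-22,41,0,0]]])

```text
time_s: 9.6
tcp_pos: [0.5176, 0.1082, 0.2886]
eef_rot: [0.001, 0.2, 0.98, 0.0]
ft_force: [1.2, 1.8, -0.2]
finger_gap: 0.002
```

>>> step_arm(steps=[[[0,-22,41,0,0],[0,-22,41,0,0],[0,0,0,0,0],[0,0,0,0,0]]])

```text
time_s: 10.0
tcp_pos: [0.4728, 0.1911, 0.2872]
eef_rot: [-0.0, 0.197, 0.98, -0.0]
ft_force: [0.0, -0.7, -0.4]
finger_gap: 0.006
```

```bash
python3 - <<'E'
from h import *
np.set_printoptions(precision=4,suppress=True)
S=save("scene","s3.png");T=save("top","t3.png");W=save("wrist","w3.png")
for m in mark_of("wrist","jar_stopper_top"): print(m,atz("wrist",m["uv"],.13))
c=cv2.resize(S[165:265,200:300],(400,400),interpolation=2);w=cv2.resize(W,(533,400))
cv2.imwrite('pics/c3.png',np.hstack([c,w[:,66:466]])[:,:,::-1])
print(read_state()["tcp_pos"])
E
```

```text
{'uv': [283.2, 200.2], 'confidence': 0.76} [0.4756 0.1929 0.13  ]
{'uv': [279.8, 177.1], 'confidence': 0.57} [0.4526 0.1989 0.13  ]
[0.474  0.189  0.2874]
```

View pics/c3.png

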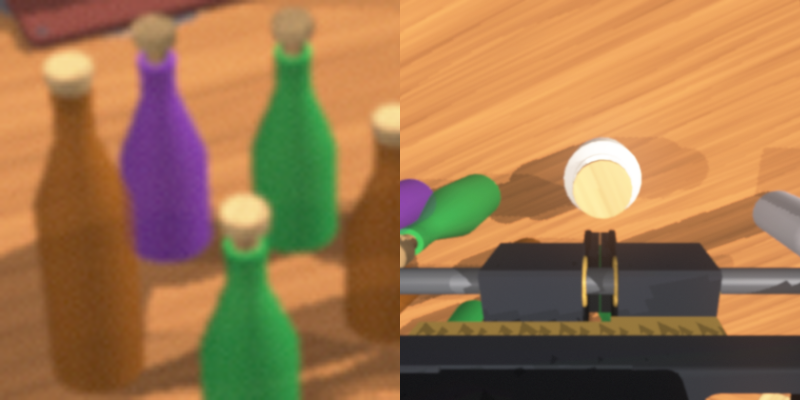

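Both brown bottles' discs are flush. The jar lid is at about (282,198) in the wrist picture, which is roughly (0.474, 0.192). I'll descend onto it.

>>> step_arm(steps=[[[0,0,2.5,-30,0],[0,0,0,-45,0],[0,0,0,-35,0],[0,0,0,-16,0],[0,0,0,0,0]]])

```text
time_s: 10.7
tcp_pos: [0.4724, 0.1911, 0.1591]
eef_rot: [-0.002, 0.199, 0.98, -0.002]
ft_force: [0.1, 0.1, -0.1]
finger_gap: 0.006
```

>>> step_arm(steps=[[[0,0,0,-2,0],[0,0,0,-2,0],[0,0,0,-2,0],[0,0,0,-2,0],[0,0,0,-2,0]]])

```text
time_s: 11.2
tcp_pos: [0.474, 0.1932, 0.1522]
eef_rot: [0.001, 0.198, 0.98, 0.001]
ft_force: [0.4, -0.4, 2.4]
finger_gap: 0.005
```

>>> step_arm(steps=[[[0,0,0,-2,0],[0,0,0,-2,0],[0,0,0,-2,0],[0,0,0,-1,0],[0,0,0,0,0]]])

```text
time_s: 11.7
tcp_pos: [0.4733, 0.193, 0.1444]
eef_rot: [-0.0, 0.198, 0.98, -0.0]
ft_force: [1.8, 0.9, 2.5]
finger_gap: 0.002
```

>>> step_arm(steps=[[[0,0,0,-1,0],[0,0,0,-1,0],[0,0,0,-1,0],[0,0,0,-1,0],[0,0,0,0,0]]])

```text
time_s: 12.2
tcp_pos: [0.4734, 0.193, 0.1413]
eef_rot: [-0.0, 0.198, 0.98, 0.0]
ft_force: [-2.6, -1.2, 12.5]
finger_gap: 0.007
```

>>> step_arm(steps=[[[0,0,0,-1,0],[0,0,0,0,0]]])

```text
time_s: 12.4
tcp_pos: [0.4735, 0.1931, 0.1412]
eef_rot: [-0.0, 0.198, 0.98, 0.0]
ft_force: [-6.0, -2.6, 22.6]
finger_gap: 0.003
```

The jar stopper is home: z stays at 0.1412 with 22.6 N. I'll retreat straight up and check everything.

>>> step_arm(steps=[[[0,0,0,3,0],[0,0,0,30,0],[0,0,0,50,0],[0,0,0,50,0],[0,0,0,50,0]]])

```text
time_s: 12.9
tcp_pos: [0.4725, 0.1925, 0.3239]
eef_rot: [-0.001, 0.198, 0.98, -0.001]
ft_force: [0.5, 0.4, -0.2]
finger_gap: 0.006
```

>>> step_arm(steps=[[[0,-20,40,0,0],[0,-20,40,0,0],[0,-20,40,0,0],[0,-20,40,0,0],[0,0,0,0,0]]])

```text
time_s: 13.4
tcp_pos: [0.3886, 0.3585, 0.3211]
eef_rot: [-0.001, 0.193, 0.981, -0.001]
ft_force: [0.7, -0.7, 0.5]
finger_gap: 0.005
```

```bash
python3 - <<'E'
from h import *
np.set_printoptions(precision=4,suppress=True)
S=save("scene","s4.png");T=save("top","t4.png")
cv2.imwrite('pics/c4.png',cv2.resize(np.hstack([S[160:300,200:450],T[140:280,110:360]]),(800,224))[:,:,::-1] if 0 else np.vstack([cv2.resize(S[160:290,200:450],(560,291)),cv2.resize(T[145:280,110:360],(560,302))])[:,:,::-1])
print(read_state()["tcp_pos"],read_state()["ft_force"])
# change of the top view, away from arm
d=cv2.absdiff(T,cv2.imread('pics/t0.png')[:,:,::-1]);print((d[145:225,110:370].max(2)>60).sum())
E
```

```text
[0.3925 0.3534 0.3216] [ 0.2074 -0.4281 -0.1819]
12
```

View pics/c4.png

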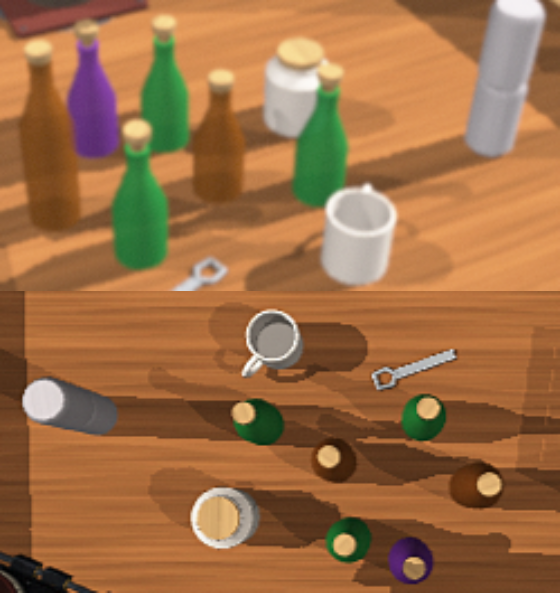

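Everything stands upright and in place, the three stoppers sit flush, and the arm is clear.

```bash
python3 -c "
from bench import *
print(close_job())"
```

```text
the job is handed in; nothing more can be done
None
```

I pressed the stoppers fully home in the order asked: tall brown bottle, short brown bottle, then white jar. The job is handed in, at about 13.5 s of robot time, and the hand-in gave no verdict.

- **Stops:** each press ended on a firm stop, with the fingertip height no longer changing while the force rose. The final readings were:

| Stopper | Final height of its top (m) | Expected home height (m) | Final force (N) |
|---|---|---|---|
| Tall bottle | 0.2645 | 0.264 | 15 |
| Short bottle | 0.1845 | 0.184 | 17 |
| Jar | 0.1192 | 0.119 | 23 |

- **Last pictures:** the three discs sit flush on their rims. The bottles, jar, cans, cup, opener and look-alikes stand where they were. A before-and-after comparison of the top view, covering the cans, cup, opener and most of the bottles but not the jar, changed in only 12 pixels.
- **Checks that failed or disagreed:** no final check failed. Early on, the network's marks confused the brown bottles with their look-alikes and were a little off. I therefore measured the disc centres from the pictures and triangulated them, and the wrist camera agreed to about 3 mm.
- **Arm:** it is clear of everything and reads no contact force.

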